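Make up two catering kits from the prep table stock

TASK

Make up two kits, each thing standing upright in the middle of its own tray compartment. The long tray goes out first, so complete it before anything goes into the short one: counting from the end with the pull lug, it takes the clip-lid tub, the tall jar and the small white pail; then the short tray takes the dome-topped steel shaker next to its lug and the squat jar in the other compartment. Set things down rather than drop them, and leave the wooden pepper mill and the paper-banded tin standing where they are.

Things in the scene. Friction and masses are not known exactly. Their poses are not given: they have to be found in the camera images.
- long_tray: Long black tray with grey floors, fixed, 286 x 98 mm, three open 90 x 90 mm compartments in a row, plus a flat lug (30 x 50 mm) out of one end, roughly towards the robot. Origin: centre of the underside, lug not counted; x along the row, lug at the -x end, z up. Compartment centres x = -94 (by the lug), 0, +94 mm, y = 0; walls 4 mm thick; inner floor 4 mm, rims 14 mm above the table. Left or right of the stock.
- short_tray: Short black tray with grey floors, fixed, 192 x 98 mm, two open 90 x 90 mm compartments in a row, plus the same lug out of one end. Origin: centre of the underside, lug not counted; x along the row, lug at the -x end, z up. Compartment centres x = -47 (by the lug), +47 mm, y = 0; walls 4 mm; inner floor 4 mm, rims 14 mm above the table. On the other side of the stock from the long tray.
- clip_tub: Rectangular white lidded tub with green clips on its two short ends: lid 70 mm along x, 56 mm along y, 50 mm high (top 10 mm is the lid; the body below is 66 x 52 mm); grasp it across y. origin at the centre of its underside, z up. 0.13 to 0.24 kg.
- tall_jar: Tall round glass jar of olives with a flat steel lid, 52 mm diameter, 92 mm high (lid 50 mm diameter, top 14 mm). origin at the centre of its underside, z up. 0.2 to 0.37 kg.
- squat_jar: Squat round glass jar of olives with a flat steel lid, 62 mm diameter, 52 mm high (lid 60 mm diameter, top 14 mm; the glass tapers just below it). origin at the centre of its underside, z up. 0.15 to 0.26 kg.
- pail: Small round white pail with a flat white lid: lid 60 mm diameter (top 12 mm), body below tapering from 56 to 50 mm at the foot, 48 mm high; a thin wire bail hugs it. origin at the centre of its underside, z up. 0.12 to 0.21 kg.
- shaker: Round steel shaker, 48 mm diameter straight up to 56 mm, then a dome with holes, 76 mm high. origin at the centre of its underside, z up. 0.1 to 0.17 kg.
- mill: Dark wooden waisted pepper mill, 48 mm diameter at the foot, 94 mm high, standing among the stock; not wanted, leave it. origin at the centre of its underside, z up.
- tin: Round tin can with a paper band, 58 mm diameter, 70 mm high, standing among the stock; not wanted, leave it. origin at the centre of its underside, z up. A steel dip bowl (64 mm wide, 34 mm high) and a kitchen timer (58 mm wide, 57 mm high), both fixed, also stand among the stock; neighbours' centres are 94 mm apart or more.
Mind the look-alikes: they are no part of the job. What is shaped like the clip_tub but purple is not meant.

How it is judged (in metres and radians):
On the way, in this order (a step that is already met when the one before it is completed fails the run):
1. the long tray is complete (clip tub next to the lug, tall jar in the middle, pail at the far end) while the shaker and squat jar are not yet in the short tray (x of clip_tub in the frame of long_tray between -0.109 and -0.079 m and y of clip_tub in the frame of long_tray between -0.015 and 0.015 m and z of each of clip_tub, tall_jar, pail in the frame of long_tray below 0.01 m and angle between each of clip_tub, tall_jar, pail's own z axis and vertical below 0.1 rad and linear speed of each of clip_tub, tall_jar, pail below 0.03 m/s and contact force between each of clip_tub, tall_jar, pail and the fingers below 0.1 N and x of tall_jar in the frame of long_tray between -0.015 and 0.015 m and y of tall_jar in the frame of long_tray between -0.015 and 0.015 m and x of pail in the frame of long_tray between 0.079 and 0.109 m and y of pail in the frame of long_tray between -0.015 and 0.015 m and horizontal distance between each of shaker, squat_jar and short_tray above 0.1 m), for 0.2 s.
2. the short tray is complete too (shaker next to the lug, squat jar in the other compartment) (x of clip_tub in the frame of long_tray between -0.109 and -0.079 m and y of clip_tub in the frame of long_tray between -0.015 and 0.015 m and z of each of clip_tub, tall_jar, pail in the frame of long_tray below 0.01 m and angle between each of clip_tub, tall_jar, pail, shaker, squat_jar's own z axis and vertical below 0.1 rad and linear speed of each of clip_tub, tall_jar, pail, shaker, squat_jar below 0.03 m/s and contact force between each of clip_tub, tall_jar, pail, shaker, squat_jar and the fingers below 0.1 N and x of tall_jar in the frame of long_tray between -0.015 and 0.015 m and y of tall_jar in the frame of long_tray between -0.015 and 0.015 m and x of pail in the frame of long_tray between 0.079 and 0.109 m and y of pail in the frame of long_tray between -0.015 and 0.015 m and x of shaker in the frame of short_tray between -0.062 and -0.032 m and y of shaker in the frame of short_tray between -0.015 and 0.015 m and z of each of shaker, squat_jar in the frame of short_tray below 0.01 m and x of squat_jar in the frame of short_tray between 0.032 and 0.062 m and y of squat_jar in the frame of short_tray between -0.015 and 0.015 m), for 0.2 s.
At the end, for the whole second after the job is handed in: Long tray from the lug: clip tub, tall jar, pail; short tray from the lug: shaker, squat jar; each upright (0.1 rad) on its compartment's floor, within 15 mm of its centre along and across the tray, released and at rest; mill and tin within 30 mm of where they stood (all of step 2 and distance of each of mill, tin from where it was at the start of the episode below 0.03 m); the robot touches nothing.
It fails at once if the mill or the tin is moved more than 30 mm or tipped (distance of any of mill, tin from where it was at the start of the episode above 0.03 m or angle between any of mill, tin's own z axis and vertical above 0.4 rad).
It fails at once if a thing is dropped or thrown: faster than 0.9 m/s (a fall of some 4 cm) with no finger on it ((linear speed of clip_tub above 0.9 m/s and contact force between clip_tub and the fingers below 0.05 N) or (linear speed of tall_jar above 0.9 m/s and contact force between tall_jar and the fingers below 0.05 N) or (linear speed of pail above 0.9 m/s and contact force between pail and the fingers below 0.05 N) or (linear speed of shaker above 0.9 m/s and contact force between shaker and the fingers below 0.05 N) or (linear speed of squat_jar above 0.9 m/s and contact force between squat_jar and the fingers below 0.05 N)).
It also fails if it takes over 144 s, if anything falls off the work surface, if the arm or the gripper's body presses on something with over 40 N, if the wrist force passes 120 N, or if a joint passes its speed limit or range.

ROBOT

A 7-joint arm with a two-finger parallel gripper is mounted at the origin on the work surface. World frame = base frame: x ahead of the robot, y to its left, z up, the work surface at z = 0. Lengths are in mm, angles in rad, forces in N, time in s.
With the tool pointing down it reaches from about 425 to 925 mm from the base axis. Payload 6.8 kg.
Tool frame: the origin (TCP) lies on the front face of the gripper's body, between the roots of the fingers; the fingertips stand 73 mm ahead of it and the grasp point (between the pads) lies 54 mm ahead of it (manip.hold_point_z is the distance from the TCP to the grasp point, in mm); z points along the fingers, y is the line along which they close (so a half turn about z gives the same grasp; the last joint's range is limited). The gripper opens to 85 mm and grips with 20 to 120 N. Pads are 22 mm wide; open, the fingers measure 114 mm over their backs; the gripper's body (76 mm by 85 mm) begins 54 mm behind the grasp point. The pads swing forward as they close: fully open they stand 13 mm farther back than shut.
Start: joints at [1.053, 0.477, 0.022, 1.555, -0.011, 1.109, -0.083], TCP at [268.946, -619.123, 303.908] pointing down, gripper open.
Joint ranges: [-2.96, 2.96], [-0.34, 2.1], [-1.41, 1.46], [0.24, 2.44], [-1.37, 4.51], [0.17, 1.92], [-2.96, 2.96]. Speed limits (rad/s): [2.39, 2.39, 3.14, 3.14, 3.14, 3.14, 3.14].

INTERFACE

Orientations are given as a unit quaternion [w, x, y, z].
In Python, from bench import manip, vision gives the robot as it stands. The module is installed in compiled form; this text tells all that it offers.
- The arm moves only by the shell command python3 -m pendant 'ROWS' [OPENING] [FORCE]. ROWS is JSON, a list of rows, each a list of 4 numbers: the shift along the tool's x, y, z normalised to -1 to 1, where 1 is 0.15 m, then the turn about the tool's z normalised to -1 to 1, where 1 is pi/2 rad. In form: [[dx, dy, dz, yaw], ...]. A call has 1 to 20 rows; each row is the pose to reach, as a shift and turn from the pose commanded when the call began, along the tool's axes at that moment; what a row does not reach only later rows make up. A row lasts 1/12 s, in which the tool goes at most 41.7 mm and 7.16 degrees, less where a joint would pass 70% of its speed; a pose out of reach is approached as far as the arm can. A call with a number of a shift or a turn outside -1 to 1 is refused whole. A call with a gripper value outside its range is refused whole. OPENING is the closure, from -1 (fully open) to 1 (shut), so that 0 is half open, set as the call begins (- or left out, the last holds). The fingers move at their own pace and stop on an object; FORCE is the grip in N (left out, the last holds). Time passes only in rows, so rows that repeat a pose let the fingers close. It gives the time, the measured TCP pose, the force, the opening and the grip force at its end, in the units of the state.
- manip.read_state(): the state, without advancing time (a new reading comes with each control period).
- vision.get_image(name): name is "side" or "top" or "wrist"; returns a dict with "img" (384x512x3 uint8, red, green, blue), "fov_y" (degrees; the focal length in pixels is half the picture's height over the tangent of half this angle, whatever the lens; pixels are square), "cx", "cy" (the principal point, pixels), "k1" (the pictures are not rectified: a ray, as slopes to the right and down, at radius r is drawn at 1 + k1 r^2 times it, then the intrinsics apply), "T" (4x4, takes a point from camera to world coordinates). Camera axes: x right, y up, looking along -z (the intrinsics and any distortion apply to the point x, -y, -z); pixel columns grow to the right and rows downward; lengths in mm; the calibration is good to about 2 mm. A picture is of the moment at which its call begins. There is no depth.
- manip.close_job(): hands the job in; it is judged then, once.
The state is a dict: "t": time; "q": joint angles; "qd": joint speeds; "tau": joint torques, N m; "position": TCP position; "eef_rot": TCP orientation; "ft_force": force on the tool from outside, world axes, zero at the start; "moment": the same for the moment, N m; "finger_gap": opening from 0.0 (shut) to 1.0 (fully open); "finger_force": force on a finger pad.
Only numpy, scipy, OpenCV 4.12 (cv2) and the standard library are available. Lean on these libraries where they do the work, as an engineer would, in place of code of your own. Each camera call takes 0.05 s, during which the arm holds its last target. There are 200 camera calls.

## Working session

There is one attempt and no reset: what is moved stays moved. The work goes in short steps, Python scripts to look and compute and a shell command to move; the robot and the scene stay as the last step left them, time stands still between calls to the robot, and variables do not carry over. Pictures are saved under pics/ and viewed, at most 14 in all, crops included, and the job is handed in when it is done.

```bash
mkdir -p pics; python3 - <<'E'
from bench import manip, vision
import cv2
for n in("top","side"):
    d=vision.get_image(n); cv2.imwrite(f"pics/{n}0.png",d["img"][:,:,::-1]); print(n,d["fov_y"],d["cx"],d["cy"],d["k1"],d["T"])
s=manip.read_state(); print(s["t"],s["position"],s["eef_rot"],s["finger_gap"],manip.hold_point_z)
E
```

```text
top 57.6092647942223 262.32851507388557 188.14434222261988 0.028628946331245582 [[-1.96879272e-01  9.60238373e-01 -1.97941451e-01  4.35189265e+02]
 [-9.80422788e-01 -1.93465706e-01  3.66357331e-02  1.77950245e+01]
 [-3.11584587e-03  2.01279126e-01  9.79528971e-01  9.65979025e+02]
 [ 0.00000000e+00  0.00000000e+00  0.00000000e+00  1.00000000e+00]]
side 55.52916570839212 255.8216016326881 194.70072565866428 0.02320284857821975 [[ 7.82937486e-01  3.27186080e-01 -5.29110728e-01  1.70761595e+02]
 [-6.21956952e-01  3.93418273e-01 -6.77046241e-01 -5.77577781e+02]
 [-1.33582759e-02  8.59168977e-01  5.11517571e-01  4.74032048e+02]
 [ 0.00000000e+00  0.00000000e+00  0.00000000e+00  1.00000000e+00]]
0.1 [ 268.74808994 -618.7606927   303.01170979] [-7.92763156e-04  9.79085336e-01  2.03448315e-01 -2.41916458e-04] 0.9990979061786989 53.900000000000006
```

View pics/top0.png

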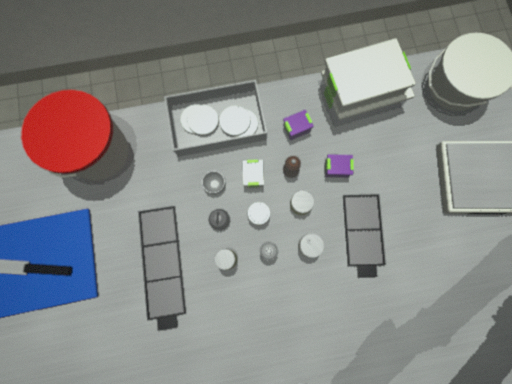

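View pics/side0.png

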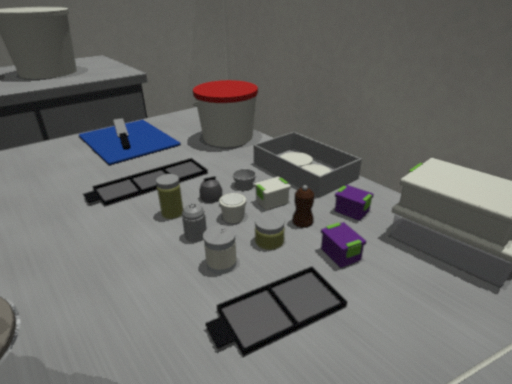

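The top view shows the tall jar (226,259), shaker (269,252), tin (311,246), timer (218,219), pail (258,213), squat jar (302,202), bowl (214,183), white clip tub (253,172) and mill (291,165). There are purple look-alikes at (298,123) and (340,165). The long tray is on the left with its lug at (167,321), and the short tray is on the right with its lug at (367,270). The side view agrees: jars at (170,197) and (270,232), white tub at (272,193).

```bash
cat > h.py <<'E'
import numpy as np, cv2
from bench import manip, vision
def K(d):
    f=d["img"].shape[0]/2/np.tan(np.radians(d["fov_y"]/2)); return f
def ray(d,u,v):
    f=K(d); x=np.array([(u-d["cx"])/f,(v-d["cy"])/f]); p=x.copy()
    for _ in range(20): p=x/(1+d["k1"]*(p@p))
    T=d["T"]; return T[:3,3],T[:3,:3]@np.array([p[0],-p[1],-1])
def plane(d,u,v,z):
    o,r=ray(d,u,v); return o+r*(z-o[2])/r[2]
def proj(d,P):
    c=np.linalg.inv(d["T"])@np.append(P,1); p=np.array([c[0],-c[1]])/-c[2]
    p=p*(1+d["k1"]*(p@p)); return p*K(d)+[d["cx"],d["cy"]]
def rectify(d,z,cx,cy,ax,w,h,s=2):
    "top-down picture of plane z, s px/mm; image right=-y... centred at cx,cy rotated ax"
    c=np.cos(ax);n=np.sin(ax);W=int(w*s);H=int(h*s)
    j,i=np.meshgrid(np.arange(W),np.arange(H)); a=-(i-H/2)/s; b=-(j-W/2)/s
    X=cx+a*c-b*n; Y=cy+a*n+b*c
    Ti=np.linalg.inv(d["T"]); P=np.stack([X,Y,np.full_like(X,z),np.ones_like(X)],-1)@Ti.T
    x=P[...,0]/-P[...,2]; y=-P[...,1]/-P[...,2]; k=1+d["k1"]*(x*x+y*y); f=K(d)
    return cv2.remap(d["img"],(x*k*f+d["cx"]).astype(np.float32),(y*k*f+d["cy"]).astype(np.float32),cv2.INTER_CUBIC)
def tool():
    s=manip.read_state(); w,x,y,z=s["eef_rot"]
    from scipy.spatial.transform import Rotation as R
    return s,R.from_quat([x,y,z,w]).as_matrix()
E
python3 - <<'E'
from h import *
d=vision.get_image("top"); im=d["img"]; g=cv2.cvtColor(im,cv2.COLOR_RGB2GRAY)
vis=cv2.resize(im,None,fx=3,fy=3,interpolation=cv2.INTER_CUBIC)
seeds=dict(tall=(226,259,92),pail=(258,213,48),squat=(302,202,52),tub=(253,172,50),tin=(311,246,70),shaker=(269,252,76))
for n,(u,v,z) in seeds.items():
    m=np.zeros_like(g); m[v-17:v+18,u-17:u+18]=255
    th=145 if n!="shaker" else 155
    b=((g>th)&(m>0)).astype(np.uint8)
    if n=="tub": b|=((im[...,1].astype(int)>im[...,2].astype(int)+50)&(m>0)).astype(np.uint8)
    cs,_=cv2.findContours(b,cv2.RETR_EXTERNAL,cv2.CHAIN_APPROX_NONE)
    c=max(cs,key=cv2.contourArea); (cu,cv_),(w,h),a=cv2.minAreaRect(c)
    pts=np.array([plane(d,p[0][0],p[0][1],z)[:2] for p in c],np.float32)
    r=cv2.minAreaRect(pts); print(n,g[v,u],"px",round(cu,1),round(cv_,1),"world",np.round(r[0],1),"size",np.round(r[1],1),"ang",round(r[2],1))
    cv2.drawContours(vis,[c*3+1],-1,(255,0,0),1)
# trays
dark=(g<55).astype(np.uint8)
for n,(x0,y0,x1,y1) in dict(long=(130,195,195,335),short=(335,185,395,285)).items():
    b=np.zeros_like(dark); b[y0:y1,x0:x1]=dark[y0:y1,x0:x1]
    cs,_=cv2.findContours(b,cv2.RETR_EXTERNAL,cv2.CHAIN_APPROX_NONE); c=max(cs,key=cv2.contourArea)
    # drop the lug by opening the filled shape
    f=cv2.drawContours(np.zeros_like(b),[c],-1,1,-1); f=cv2.morphologyEx(f,cv2.MORPH_OPEN,np.ones((25,25),np.uint8))
    cs,_=cv2.findContours(f,cv2.RETR_EXTERNAL,cv2.CHAIN_APPROX_NONE); c=max(cs,key=cv2.contourArea)
    pts=np.array([plane(d,p[0][0],p[0][1],14)[:2] for p in c],np.float32)
    r=cv2.minAreaRect(pts); print(n,np.round(r[0],1),np.round(r[1],1),round(r[2],1),"corners",np.round(cv2.boxPoints(r),0).tolist())
    cv2.drawContours(vis,[c*3+1],-1,(0,0,255),1)
cv2.imwrite("pics/top1.png",vis[420:990,400:1190,::-1])
E
```

```text
tall 202 px 226.0 259.0 world [456.1 107.6] size [85.1 81.5] ang 78.6
pail 223 px 258.0 213.0 world [557.6   8. ] size [90.8 90.5] ang 78.6
squat 209 px 302.0 202.0 world [ 562.7 -112.5] size [90.8 92.4] ang 77.9
tub 222 px 253.0 172.0 world [ 6.695e+02 -3.000e-01] size [92.8 94.7] ang 78.6
tin 199 px 311.0 246.0 world [ 445.8 -107.5] size [88.4 84.8] ang 78.7
shaker 181 px 269.0 252.0 world [452.   0.] size [86.  83.7] ang 78.6Traceback (most recent call last):
  File "<stdin>", line 22, in <module>
ValueError: max() iterable argument is empty
```

```bash
cat > m.py <<'E'
from h import *
d=vision.get_image("top"); im=d["img"]; g=cv2.cvtColor(im,cv2.COLOR_RGB2GRAY)
vis=cv2.resize(im,None,fx=3,fy=3,interpolation=cv2.INTER_CUBIC)
print("table",g[230,290],g[300,230],"tray wall",g[208:214,160].tolist(),g[265,135:190:2].tolist(),"row tall",g[259,208:244].tolist(),"shaker",g[252,252:288].tolist())
seeds=dict(tall=(226,259,92),pail=(258,213,48),squat=(302,202,52),tub=(253,172,50),tin=(311,246,70),shaker=(269,252,76))
bg=cv2.medianBlur(g,71).astype(int)
diff=(g.astype(int)-bg)
for n,(u,v,z) in seeds.items():
    m=np.zeros_like(g); m[v-17:v+18,u-17:u+18]=255
    b=((diff>18)&(m>0)).astype(np.uint8)
    if n=="tub": b|=((im[...,1].astype(int)>im[...,2].astype(int)+50)&(m>0)).astype(np.uint8)
    cs,_=cv2.findContours(b,cv2.RETR_EXTERNAL,cv2.CHAIN_APPROX_NONE)
    c=max(cs,key=cv2.contourArea)
    pts=np.array([plane(d,p[0][0],p[0][1],z)[:2] for p in c],np.float32)
    r=cv2.minAreaRect(pts); print(n,"world",np.round(r[0],1),"size",np.round(r[1],1),"ang",round(r[2],1))
    cv2.drawContours(vis,[c*3+1],-1,(255,0,0),1)
dark=(diff<-60).astype(np.uint8)
for n,(x0,y0,x1,y1) in dict(long=(130,195,195,335),short=(335,185,395,285)).items():
    b=np.zeros_like(dark); b[y0:y1,x0:x1]=dark[y0:y1,x0:x1]
    cs,_=cv2.findContours(b,cv2.RETR_EXTERNAL,cv2.CHAIN_APPROX_NONE); c=max(cs,key=cv2.contourArea)
    f=cv2.drawContours(np.zeros_like(b),[c],-1,1,-1); f=cv2.morphologyEx(f,cv2.MORPH_OPEN,np.ones((25,25),np.uint8))
    cs,_=cv2.findContours(f,cv2.RETR_EXTERNAL,cv2.CHAIN_APPROX_NONE); c=max(cs,key=cv2.contourArea)
    pts=np.array([plane(d,p[0][0],p[0][1],14)[:2] for p in c],np.float32)
    r=cv2.minAreaRect(pts); print(n,np.round(r[0],1),np.round(r[1],1),round(r[2],1),"corners",np.round(cv2.boxPoints(r),0).tolist())
    cv2.drawContours(vis,[c*3+1],-1,(0,0,255),1)
cv2.imwrite("pics/top1.png",vis[420:990,400:1190,::-1])
E
python3 m.py
```

```text
table 169 167 tray wall [93, 77, 107, 139, 141, 142] [161, 162, 161, 154, 78, 93, 135, 136, 139, 135, 137, 141, 134, 141, 139, 138, 141, 143, 142, 142, 142, 140, 79, 128, 170, 166, 169, 168] row tall [166, 164, 165, 166, 165, 163, 172, 188, 195, 193, 193, 200, 198, 202, 199, 200, 203, 202, 200, 202, 202, 201, 200, 199, 203, 193, 164, 110, 86, 118, 155, 164, 164, 166, 165, 166] shaker [169, 170, 168, 169, 168, 166, 167, 157, 131, 130, 142, 149, 156, 170, 179, 178, 189, 183, 168, 156, 166, 156, 150, 145, 120, 127, 148, 165, 171, 170, 170, 171, 173, 169, 172, 171]
tall world [457.2 111.4] size [45.1 42.4] ang 34.7
pail world [558.4   6.3] size [55.7 55.9] ang 78.6
squat world [ 565.3 -113.5] size [55.4 54.4] ang 51.3
tub world [669.4   0.9] size [56.6 72.6] ang 79.3
tin world [ 448.8 -110.3] size [55.8 52.5] ang 78.7
shaker world [456.7   0.5] size [2.5 9.9] ang 78.4Traceback (most recent call last):
  File "m.py", line 22, in <module>
    cs,_=cv2.findContours(f,cv2.RETR_EXTERNAL,cv2.CHAIN_APPROX_NONE); c=max(cs,key=cv2.contourArea)
                                                                        ~~~^^^^^^^^^^^^^^^^^^^^^^^^
ValueError: max() iterable argument is empty
```

```bash
sed -i 's/dark=(diff<-60)/dark=(g<122)/; s/f=cv2.drawContours(np.zeros_like(b),\[c\],-1,1,-1)/f=cv2.drawContours(np.zeros_like(b),[c],-1,1,-1)/; s/^print("table.*$//; s/b=((diff>18)/b=(((diff>18) if n!="shaker" else (abs(diff)>10))/; s/tub=(253,172,50)/tub=(253,172,50)/' m.py; python3 m.py
```

```text
tall world [456.8 112.1] size [44.1 43.3] ang 79.7
pail world [558.4   6.3] size [55.7 55.9] ang 78.6
squat world [ 564.9 -114. ] size [55.8 53.7] ang 78.6
tub world [669.4   0.9] size [56.6 72.6] ang 79.3
tin world [ 448.8 -110.1] size [55.5 52.5] ang 78.7
shaker world [449.7   1.9] size [47.7 59. ] ang 78.7
long [484.3 285.2] [101.8 292.6] 87.2 corners [[336.0, 241.0], [628.0, 227.0], [633.0, 329.0], [341.0, 343.0]]
short [ 461.2 -262.9] [101.4 192.5] 79.8 corners [[357.0, -296.0], [547.0, -330.0], [565.0, -230.0], [375.0, -196.0]]
```

View pics/top1.png

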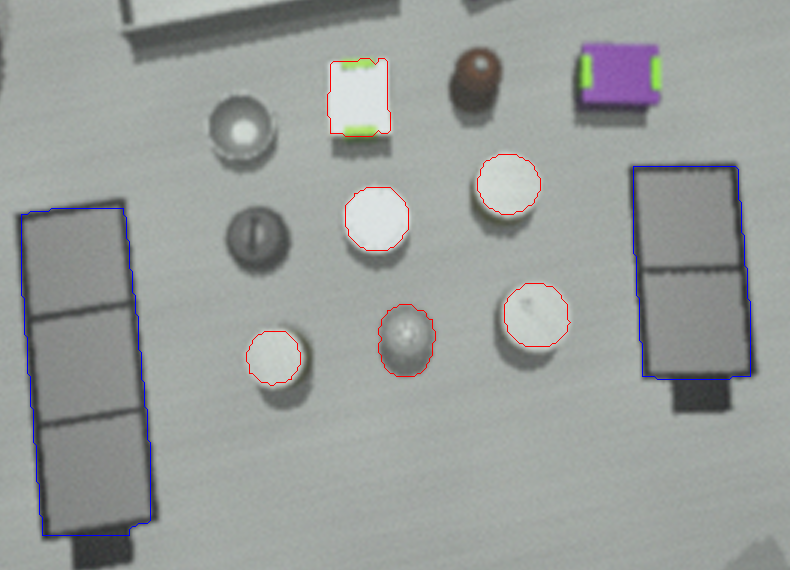

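Candidates in the enlarged crop (full-picture pixels):
- **Clip tub:** the white one at (253,172) fits. The ones at (340,165) and (298,123) are purple, so not meant.
- **Pail:** (258,213), with a plain white lid.
- **Tin:** (311,246). The side view at (220,248) shows it taller, with a band and steel top.
- **Jars:** tall (226,259) and squat (302,202), both showing olives in the side view.

The tray corners are clear in the crop, so next I compute tray poses and cross-check against the side view.

```bash
python3 - <<'E'
from h import *
d=vision.get_image("top"); im=d["img"]; g=cv2.cvtColor(im,cv2.COLOR_RGB2GRAY)
for n,c in dict(long=[(18,213),(125,200),(157,518),(43,535)],short=[(632,167),(737,165),(757,375),(644,378)]).items():
    P=np.array([plane(d,(400+a)/3-.3,(420+b)/3-.3,14)[:2] for a,b in c])
    far=(P[0]+P[1])/2; near=(P[2]+P[3])/2; v=far-near; yaw=np.arctan2(v[1],v[0])
    w=(P[0]+P[3]-P[1]-P[2])/2
    print(n,"c",np.round(P.mean(0),1),"L",round(np.hypot(*v),1),"W",round(np.hypot(*w),1),"yaw",round(np.degrees(yaw),1),"yaw by side",round(np.degrees(np.arctan2(-w[0],w[1])),1))
# tub yaw
b=((g>200)).astype(np.uint8); 
for u,v in[(253,172)]:
    m=np.zeros_like(b); m[v-17:v+18,u-17:u+18]=1
    b|=(im[...,1].astype(int)>im[...,2].astype(int)+50); b&=m
    c=max(cv2.findContours(b,0,cv2.CHAIN_APPROX_NONE)[0],key=cv2.contourArea)
    r=cv2.minAreaRect(np.array([plane(d,*p[0],50)[:2] for p in c],np.float32)); print("tub",r, np.round(cv2.boxPoints(r)).tolist())
s=vision.get_image("side")
for n,P in dict(tall=(456.8,112,92),pail=(558.4,6.3,48),squat=(565,-114,52),tub=(669.4,.9,50),tin=(448.8,-110,70),shaker=(452,1,76)).items(): print(n,np.round(proj(s,P)), np.round(proj(s,[P[0],P[1],0])),"top",np.round(proj(d,P)), np.round(proj(d,[P[0],P[1],0])))
for p in[(218,219,57),(214,183,34),(291,160,94)]: print(plane(d,*p)[:2].round())
E
```

```text
long c [488.7 283.8] L 280.4 W 97.6 yaw -2.7 yaw by side -3.9
short c [ 461.6 -264.6] L 189.1 W 97.9 yaw -10.5 yaw by side -10.0
tub ((669.19189453125, -0.4259376525878906), (53.81940841674805, 72.57274627685547), 79.27839660644531) [[629.0, -20.0], [700.0, -34.0], [710.0, 19.0], [639.0, 33.0]]
tall [166. 178.] [172. 213.] top [224. 259.] [228. 259.]
pail [232. 199.] [233. 217.] top [259. 212.] [259. 215.]
squat [269. 220.] [269. 240.] top [303. 201.] [300. 204.]
tub [271. 184.] [271. 201.] top [252. 172.] [253. 176.]
tin [219. 234.] [221. 263.] top [312. 244.] [308. 246.]
shaker [190. 206.] [194. 236.] top [269. 252.] [268. 253.]
[561. 113.]
[664. 110.]
[ 670. -102.]
```

```bash
python3 -m pendant '[[1,-0.667,0,0],[1,-0.667,0,0],[1,-0.667,0,0],[1,-0.667,0,0],[1,-0.667,0,0]]' -1 60
python3 -m pendant '[[1,-0.667,0,0],[1,-0.667,0,0],[1,-0.667,0,0],[1,-0.667,0,0],[1,-0.667,0,0]]' >/dev/null
python3 -m pendant '[[1,-0.667,0,0],[1,-0.667,0,0],[1,-0.667,0,0],[1,-0.667,0,0],[1,-0.667,0,0]]' >/dev/null
python3 -m pendant '[[0.7,-0.467,0,0.38],[0.7,-0.467,0,0.38],[0.7,-0.467,0,0.38],[0.7,-0.467,0,0.38],[0.7,-0.467,0,0.38],[0.7,-0.467,0,0.38],[0.7,-0.467,0,0.38]]'
python3 - <<'E'
from h import *
d=vision.get_image("wrist"); cv2.imwrite("pics/w0.png",d["img"][:,:,::-1])
s,R=tool(); print(s["position"].round(1) if hasattr(s["position"],'round') else s["position"],R.round(3).tolist()); print(d["fov_y"],d["T"].round(3).tolist())
E
```

```text
t: 0.77
position: [371.3, -461.5, 304.0]
eef_rot: [-0.001, 0.978, 0.207, 0.001]
ft_force: [0.6, 0.7, -0.2]
finger_gap: 1.0
finger_force: 0.0
t: 2.18
position: [630.4, -58.8, 303.8]
eef_rot: [0.0, 0.996, -0.092, -0.0]
ft_force: [0.2, -0.1, -0.9]
finger_gap: 1.003
finger_force: 0.0
[630.3 -59.2 303.9] [[0.983, -0.184, -0.0], [-0.184, -0.983, -0.0], [-0.0, 0.0, -1.0]]
58.209684712654216 [[-0.184, 0.931, 0.317, 712.771], [-0.983, -0.175, -0.057, -74.361], [0.002, -0.322, 0.947, 373.545], [0.0, 0.0, 0.0, 1.0]]
```

View pics/w0.png

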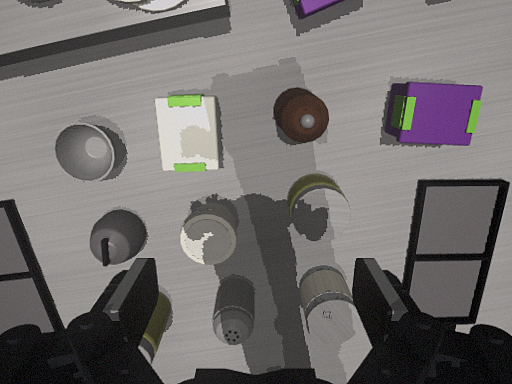

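Wrist view: white tub with green clips at (188,133), mill (301,115), pail (208,238), squat jar (318,208), purple tub (438,113) left alone. The fingers show at the bottom of the frame.

```bash
python3 - <<'E'
from h import *
d=vision.get_image("wrist")
im=d["img"].astype(int); b=((im[...,1]>im[...,2]+60)&(im[...,1]>im[...,0]+20)).astype(np.uint8); b[:,230:]=0; b[190:]=0
n,l,st,ce=cv2.connectedComponentsWithStats(b)
Q=[]
for i in range(1,n):
    if st[i,4]>60: p=plane(d,*ce[i],48); Q.append(p); print("clip",ce[i].round(1),p.round(1))
Q=np.array(Q); print("mid",Q.mean(0).round(1),np.degrees(np.arctan2(*(Q[0]-Q[1])[1::-1])).round(1))
C=np.array([plane(d,u,v,50)[:2] for u,v in[(157,97),(217,95),(220,168),(163,171)]]); print(C.round(0).tolist(),C.mean(0).round(1))
print("pail",plane(d,208,238,48).round(1))
s,R=tool(); t=np.append(Q.mean(0)[:2],42+53.9); dd=R.T@(t-s["position"]); print("shift/150",(dd/150).round(3))
E
```

```text
clip [183.2 100.2] [702.2  -6.6  48. ]
clip [189. 167.] [639.5   3.6  48. ]
mid [670.9  -1.5  48. ] -9.2
[[709.0, 16.0], [701.0, -38.0], [633.0, -26.0], [641.0, 29.0]] [671.2  -4.9]
pail [561.4   2.8  48. ]
shift/150 [ 0.195 -0.429  1.387]
```

```bash
python3 -m pendant '[[0.195,-0.43,0,0],[0.195,-0.43,0,0],[0.195,-0.43,0.5,0],[0.195,-0.43,0.9,0],[0.195,-0.43,0.9,0],[0.195,-0.43,0.9,0],[0.195,-0.43,0.9,0]]'
python3 - <<'E'
from h import *
d=vision.get_image("wrist"); cv2.imwrite("pics/w1.png",d["img"][:,:,::-1])
im=d["img"].astype(int); b=((im[...,1]>im[...,2]+60)&(im[...,1]>im[...,0]+20)).astype(np.uint8)
n,l,st,ce=cv2.connectedComponentsWithStats(b)
for i in range(1,n):
    if st[i,4]>60: print("clip",st[i,4],ce[i].round(1),plane(d,*ce[i],48).round(1))
s,R=tool();print(s["position"],R[:,0])
E
```

```text
t: 2.87
position: [669.0, -1.5, 165.5]
eef_rot: [0.001, 0.996, -0.093, -0.004]
ft_force: [0.1, 0.1, 0.4]
finger_gap: 0.998
finger_force: 0.0
clip 105 [251.4 158.8] [706.6  -7.4  48. ]
clip 757 [251.6 168.8] [701.   -6.5  48. ]
[670.91850937  -1.26206375 168.62215824] [ 0.98253733 -0.18605572 -0.00191583]
```

View pics/w1.png

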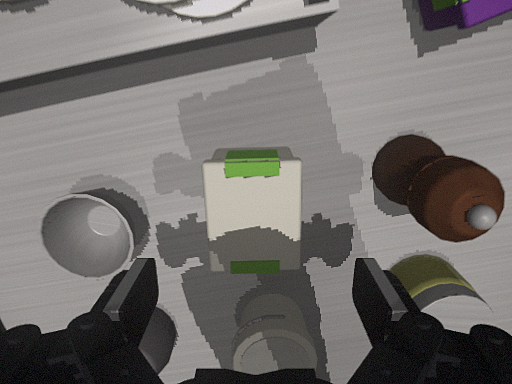

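The tub sits centred between the fingers: lid from 204 to 301 px across, clips at (252,165) and (255,267). Next I descend and grip.

```bash
python3 -m pendant '[[0,0,0.2,0],[0,0,0.4,0],[0,0,0.485,0],[0,0,0.485,0],[0,0,0.485,0],[0,0,0.485,0]]' >/dev/null
python3 -m pendant '[[0,0,0,0],[0,0,0,0],[0,0,0,0],[0,0,0,0],[0,0,0,0],[0,0,0,0],[0,0,0,0],[0,0,0,0],[0,0,0,0],[0,0,0,0]]' 1 50
python3 -m pendant '[[0,0,-0.15,0],[0,0,-0.4,0],[0,0,-0.6,0],[0,0,-0.8,0],[0,0,-0.8,0]]'
python3 - <<'E'
from h import *
s,R=tool();print(s["position"],R[:,0],s["finger_gap"])
E
```

```text
t: 4.25
position: [672.2, -0.5, 97.9]
eef_rot: [-0.0, 0.996, -0.093, 0.001]
ft_force: [-1.8, 0.5, 6.8]
finger_gap: 0.643
finger_force: 53.3
t: 4.67
position: [674.5, -0.3, 223.6]
eef_rot: [-0.001, 0.996, -0.094, 0.006]
ft_force: [1.3, 0.2, -0.4]
finger_gap: 0.645
finger_force: 54.0
[ 6.74468928e+02 -3.47840542e-01  2.23649695e+02] [ 0.98242306 -0.18635225  0.01085246] 0.6450649082086806
```

```bash
python3 -m pendant '[[-0.2,-0.14,-0.1,0],[-0.45,-0.31,-0.2,0],[-0.73,-0.5,-0.2,0],[-0.73,-0.5,-0.2,0],[-0.73,-0.5,-0.2,0]]' >/dev/null
python3 -m pendant '[[-0.25,-0.17,0,0],[-0.5,-0.34,0,0],[-0.73,-0.5,0,0],[-0.73,-0.5,0,0]]' >/dev/null
python3 -m pendant '[[-0.25,-0.17,0,-0.04],[-0.5,-0.34,0,-0.08],[-0.6,-0.43,0,-0.08],[-0.73,-0.5,0,-0.08],[-0.73,-0.5,0,-0.08],[-0.73,-0.5,0,-0.08]]'
python3 - <<'E'
from h import *
d=vision.get_image("wrist"); cv2.imwrite("pics/w2.png",d["img"][:,:,::-1])
d=vision.get_image("top"); cv2.imwrite("pics/t2.png",d["img"][:,:,::-1])
s,R=tool();print(s["position"],R[:,0],s["finger_gap"])
E
```

```text
t: 5.92
position: [390.0, 282.1, 246.1]
eef_rot: [0.0, 1.0, -0.03, 0.0]
ft_force: [-0.4, 0.2, -1.7]
finger_gap: 0.64
finger_force: 53.9
[391.3489252  280.66411214 246.00573317] [ 9.98014279e-01 -6.29871123e-02  3.51337650e-04] 0.6445454505780261
```

View pics/w2.png

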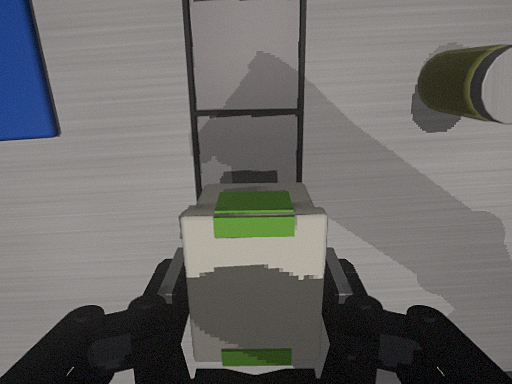

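Wrist view: the tub is squarely held at (255,290), the tray's side walls are at x≈193 and x≈301, and a cross wall is at row 112. The tall jar is at right.

```bash
python3 - <<'E'
from h import *
d=vision.get_image("wrist"); g=cv2.cvtColor(d["img"],cv2.COLOR_RGB2GRAY).astype(int)
def dips(a,th=40):
    i=np.where(a<np.median(a)-th)[0]; return [ (int(s[0]),int(s[-1])) for s in np.split(i,np.where(np.diff(i)>2)[0]+1) if len(s)]
for r in (40,70,95,130,150):
    for a,b in dips(g[r,150:340]): 
        print(r,a+150,b+150,"L edge",plane(d,a+150-.5,r,14)[:2].round(1),"R edge",plane(d,b+150+.5,r,14)[:2].round(1))
for c in(220,250,280): 
    for a,b in dips(g[:175,c]): print("col",c,a,b,plane(d,c,a-.5,14)[:2].round(1),plane(d,c,b+.5,14)[:2].round(1))
E
```

```text
40 182 189 L edge [505. 332.] R edge [504.5 325.5]
40 296 302 L edge [499.  239.9] R edge [498.7 234.2]
70 184 190 L edge [481.9 333.3] R edge [481.5 327.5]
70 296 301 L edge [475.9 240.6] R edge [475.6 235.6]
95 187 192 L edge [461.7 333.3] R edge [461.4 328.2]
95 296 301 L edge [455.8 241.1] R edge [455.5 236. ]
130 190 194 L edge [432.1 334.3] R edge [431.8 330. ]
130 296 300 L edge [426.2 241.9] R edge [425.9 237.6]
150 191 197 L edge [414.4 335.6] R edge [414.  329.4]
150 295 299 L edge [408.4 243.3] R edge [408.2 238.8]
col 220 0 1 [532.4 298.2] [530.9 298.3]
col 220 111 119 [447.  306.1] [439.4 306.9]
col 220 135 135 [426.4 308.1] [425.5 308.2]
col 220 154 155 [409.5 309.7] [407.7 309.9]
col 250 1 1 [530.1 274.7] [529.4 274.8]
col 250 112 118 [444.5 280.5] [438.6 280.9]
col 250 171 174 [392.1 284.1] [388.4 284.3]
col 280 111 116 [443.7 254.8] [438.6 255. ]
```

```bash
python3 -m pendant '[[0.03,-0.05,0.1,0],[0.03,-0.05,0.3,0],[0.03,-0.05,0.5,0],[0.03,-0.05,0.7,0],[0.03,-0.05,0.85,0],[0.03,-0.05,0.88,0],[0.03,-0.05,0.9,0],[0.03,-0.05,0.92,0],[0.03,-0.05,0.935,0],[0.03,-0.05,0.945,0],[0.03,-0.05,0.945,0],[0.03,-0.05,0.945,0]]'
```

```text
t: 7.07
position: [395.6, 289.1, 105.1]
eef_rot: [-0.0, 1.0, -0.031, 0.001]
ft_force: [-0.0, -0.1, -2.0]
finger_gap: 0.643
finger_force: 53.9
```

```bash
python3 -m pendant '[[0,0,0.01,0],[0,0,0.02,0],[0,0,0.02,0]]'
python3 -m pendant '[[0,0,0,0],[0,0,0,0],[0,0,0,0],[0,0,0,0],[0,0,0,0],[0,0,0,0]]' -1
python3 -m pendant '[[0,0,-0.2,0],[0,0,-0.5,0],[0,0,-0.9,0],[0,0,-0.9,0],[0,0,-0.9,0]]'
python3 - <<'E'
from h import *
d=vision.get_image("wrist"); cv2.imwrite("pics/w3.png",d["img"][:,:,::-1])
im=d["img"].astype(int); b=((im[...,1]>im[...,2]+60)&(im[...,1]>im[...,0]+20)).astype(np.uint8)
n,l,st,ce=cv2.connectedComponentsWithStats(b)
for i in range(1,n):
    if st[i,4]>60: print("clip",st[i,4],ce[i].round(1),plane(d,*ce[i],52).round(1))
s,R=tool();print(s["position"],R[:,0])
E
```

```text
t: 7.32
position: [395.5, 289.1, 101.9]
eef_rot: [-0.0, 1.0, -0.031, 0.0]
ft_force: [0.0, -1.1, 3.4]
finger_gap: 0.642
finger_force: 54.5
t: 7.82
position: [395.3, 288.9, 101.4]
eef_rot: [0.0, 1.0, -0.031, -0.0]
ft_force: [0.1, -0.2, -0.4]
finger_gap: 1.0
finger_force: 0.0
t: 8.23
position: [397.3, 290.7, 241.6]
eef_rot: [-0.003, 1.0, -0.031, 0.004]
ft_force: [1.1, 0.7, -0.6]
finger_gap: 0.997
finger_force: 0.0
clip 453 [257.9 151.9] [425.3 287.1  52. ]
[396.43116322 289.80904591 239.16139225] [ 0.99808377 -0.06170317  0.00463851]
```

View pics/w3.png

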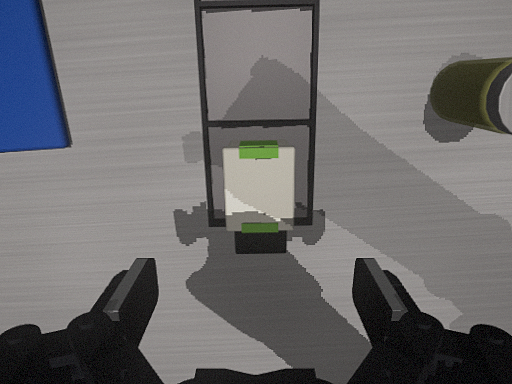

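Wrist view: the tub stands in the lug compartment (lid from 223 to 294 px between walls at 210 and 310), upright. Next is the tall jar.

```bash
python3 -m pendant '[[0.12,0.27,0,0],[0.235,0.58,0,0],[0.235,0.58,0,0],[0.235,0.58,0,0]]' >/dev/null
python3 -m pendant '[[0.12,0.27,0,0],[0.235,0.58,0,0],[0.235,0.58,0,0],[0.235,0.58,0,0],[0.235,0.58,0,0]]'
python3 - <<'E'
from h import *
d=vision.get_image("wrist"); cv2.imwrite("pics/w4.png",d["img"][:,:,::-1])
s,R=tool();print(s["position"],R[:,0])
E
```

```text
t: 9.03
position: [454.6, 111.3, 235.7]
eef_rot: [-0.0, 1.0, -0.031, -0.001]
ft_force: [0.6, 0.8, 0.2]
finger_gap: 0.999
finger_force: 0.0
[454.41931733 112.20727201 235.84080225] [ 0.99817855 -0.06031744 -0.00117611]
```

View pics/w4.png

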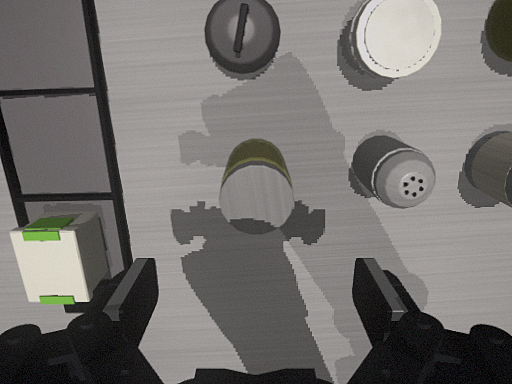

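Wrist view: tall jar lid centred near (256,197), pail lid (400,35), shaker holes (414,186), tub in its compartment at the left.

```bash
python3 - <<'E'
from h import *
d=vision.get_image("wrist")
e=[plane(d,u,v,92)[:2].round(1) for u,v in((220,197),(293,197),(256,233),(256,160),(256,197))]; print(e)
print("pail",plane(d,399,36,48).round(1),"shaker",plane(d,414,186,75).round(1))
E
```

```text
[array([462.3, 134.1]), array([459.4,  86.1]), array([434.8, 112. ]), array([485.8, 109. ]), array([460.9, 110.4])]
pail [557.1   5.4  48. ] shaker [456.1  -1.4  75. ]
```

```bash
python3 -m pendant '[[0.04,0.01,0.1,0],[0.04,0.01,0.35,0],[0.04,0.01,0.6,0],[0.04,0.01,0.78,0],[0.04,0.01,0.78,0],[0.04,0.01,0.78,0],[0.04,0.01,0.78,0]]' >/dev/null
python3 -m pendant '[[0,0,0,0],[0,0,0,0],[0,0,0,0],[0,0,0,0],[0,0,0,0],[0,0,0,0],[0,0,0,0],[0,0,0,0],[0,0,0,0],[0,0,0,0]]' 1 60
python3 -m pendant '[[0,0,-0.15,0],[0,0,-0.4,0],[0,0,-0.6,0],[0,0,-0.8,0],[0,0,-0.8,0],[0,0,-0.8,0]]'
```

```text
t: 10.55
position: [461.8, 109.4, 121.1]
eef_rot: [-0.0, 1.0, -0.031, 0.001]
ft_force: [-2.4, 0.2, 10.2]
finger_gap: 0.59
finger_force: 61.0
t: 11.05
position: [461.5, 109.0, 241.1]
eef_rot: [-0.001, 1.0, -0.031, 0.002]
ft_force: [-0.7, -0.1, -4.4]
finger_gap: 0.585
finger_force: 65.2
```

```bash
python3 -m pendant '[[0.02,-0.2,0,0],[0.04,-0.4,0,0],[0.06,-0.585,0,0],[0.06,-0.585,0,0]]' >/dev/null
python3 -m pendant '[[0.02,-0.2,0,0],[0.04,-0.4,0,0],[0.06,-0.585,0,0],[0.06,-0.585,0,0],[0.06,-0.585,0,0],[0.06,-0.585,0,0]]'
python3 - <<'E'
from h import *
d=vision.get_image("wrist"); cv2.imwrite("pics/w5.png",d["img"][:,:,::-1])
s,R=tool();print(s["position"],R[:,0])
g=cv2.cvtColor(d["img"],cv2.COLOR_RGB2GRAY).astype(int)
def dips(a,th=40):
    i=np.where(a<np.median(a)-th)[0]; return [ (int(s[0]),int(s[-1])) for s in np.split(i,np.where(np.diff(i)>2)[0]+1) if len(s)]
for r in (50,80,110): 
    print(r,[(a+150,b+150,plane(d,a+150-.5,r,14)[:2].round(1),plane(d,b+150.5,r,14)[:2].round(1)) for a,b in dips(g[r,150:340])])
for c in(220,280): print("col",c,[(a,b,plane(d,c,(a+b)/2,14)[:2].round(1)) for a,b in dips(g[:150,c])])
E
```

```text
t: 11.88
position: [488.7, 281.9, 237.5]
eef_rot: [0.001, 1.0, -0.031, -0.001]
ft_force: [-0.4, -1.5, -3.5]
finger_gap: 0.583
finger_force: 65.1
[489.0221773  281.43256252 237.88397597] [ 0.99805598 -0.06228462 -0.00221162]
50 [(187, 195, array([593.1, 328.3]), array([592.6, 321.2])), (303, 310, array([587.4, 236.6]), array([587. , 230.3]))]
80 [(190, 196, array([570.3, 328.7]), array([569.9, 323. ])), (303, 309, array([564.5, 237.1]), array([564.2, 231.4]))]
110 [(192, 197, array([546.4, 329.9]), array([546. , 324.9])), (302, 308, array([540.6, 238.4]), array([540.3, 232.5]))]
col 220 [(0, 2, array([626.3, 298.7])), (115, 123, array([537.4, 306.9])), (132, 138, array([524. , 308.1])), (141, 141, array([518.9, 308.6])), (144, 149, array([514.1, 309. ]))]
col 280 [(0, 0, array([624.1, 253. ])), (114, 120, array([536. , 256.5]))]
```

View pics/w5.png

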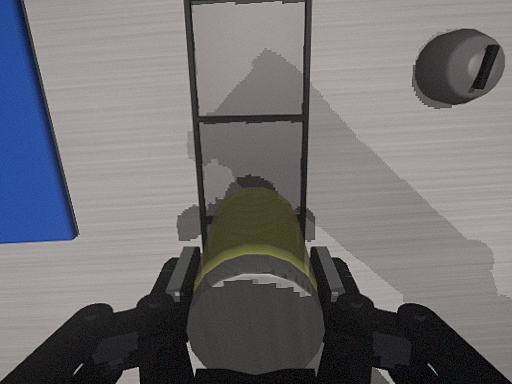

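```bash
python3 -m pendant '[[0.005,-0.013,0.1,0],[0.005,-0.013,0.3,0],[0.005,-0.013,0.5,0],[0.005,-0.013,0.65,0],[0.005,-0.013,0.68,0],[0.005,-0.013,0.7,0],[0.005,-0.013,0.715,0],[0.005,-0.013,0.73,0],[0.005,-0.013,0.74,0],[0.005,-0.013,0.74,0],[0.005,-0.013,0.74,0]]'
python3 -m pendant '[[0,0,0.01,0],[0,0,0.015,0],[0,0,0.015,0]]'
```

```text
t: 12.85
position: [490.8, 285.1, 129.2]
eef_rot: [-0.0, 1.0, -0.031, 0.001]
ft_force: [-0.5, 0.6, -3.8]
finger_gap: 0.587
finger_force: 65.1
t: 13.1
position: [490.4, 284.9, 126.1]
eef_rot: [0.0, 1.0, -0.031, -0.0]
ft_force: [0.2, 0.3, -3.6]
finger_gap: 0.581
finger_force: 65.1
```

```bash
python3 -m pendant '[[0,0,0.008,0],[0,0,0.015,0],[0,0,0.02,0],[0,0,0.02,0]]'
```

```text
t: 13.43
position: [490.6, 285.2, 125.2]
eef_rot: [0.0, 1.0, -0.031, 0.0]
ft_force: [-5.6, -3.3, 17.5]
finger_gap: 0.587
finger_force: 67.4
```

```bash
python3 -m pendant '[[0,0,0,0],[0,0,0,0],[0,0,0,0],[0,0,0,0],[0,0,0,0],[0,0,0,0]]' -1
python3 -m pendant '[[0,0,-0.2,0],[0,0,-0.5,0],[0,0,-0.8,0],[0,0,-0.8,0],[0,0,-0.8,0]]' >/dev/null
python3 -m pendant '[[0.14,0.46,0,0],[0.28,0.915,0,0],[0.28,0.915,0,0],[0.28,0.915,0,0],[0.28,0.915,0,0]]' >/dev/null
python3 -m pendant '[[0.14,0.46,0.1,0],[0.28,0.915,0.2,0],[0.28,0.915,0.2,0],[0.28,0.915,0.2,0],[0.28,0.915,0.2,0],[0.28,0.915,0.2,0]]'
python3 - <<'E'
from h import *
d=vision.get_image("wrist"); cv2.imwrite("pics/w6.png",d["img"][:,:,::-1])
s,R=tool();print(s["position"],R[:,0])
E
```

```text
t: 13.93
position: [490.5, 285.0, 123.0]
eef_rot: [0.0, 1.0, -0.031, -0.0]
ft_force: [1.3, 0.8, -0.3]
finger_gap: 0.998
finger_force: 0.0
t: 15.27
position: [556.8, 5.0, 211.4]
eef_rot: [0.0, 0.999, -0.032, -0.001]
ft_force: [0.4, 1.3, 0.3]
finger_gap: 1.002
finger_force: 0.0
[556.84507057   6.77978268 211.93848955] [ 0.99813133 -0.06106725 -0.00215382]
```

View pics/w6.png

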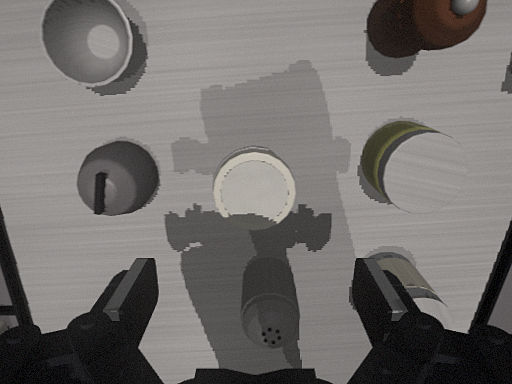

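Wrist view: pail lid centred at (255,190), squat jar lid about (425,172), shaker holes (271,336), bowl and timer to the left.

```bash
python3 - <<'E'
from h import *
d=vision.get_image("wrist"); s,R=tool()
for u,v in((255,190),(213,190),(297,190),(255,229)): print(plane(d,u,v,48).round(1))
p=plane(d,255,190,48); print("squat",plane(d,425,172,52).round(1),"shaker",plane(d,271,336,75).round(1))
print((R.T@(np.array([p[0],p[1],95])-s["position"])/150).round(3))
E
```

```text
[561.2   5.8  48. ]
[563.1  35.8  48. ]
[559.4 -24.2  48. ]
[530.6   7.7  48. ]
squat [ 568.5 -113.3   52. ] shaker [4.55e+02 4.00e-01 7.50e+01]
[0.03  0.012 0.782]
```

```bash
python3 -m pendant '[[0.03,0.005,0.1,0],[0.03,0.005,0.35,0],[0.03,0.005,0.6,0],[0.03,0.005,0.78,0],[0.03,0.005,0.78,0],[0.03,0.005,0.78,0],[0.03,0.005,0.78,0]]' >/dev/null
python3 -m pendant '[[0,0,0,0],[0,0,0,0],[0,0,0,0],[0,0,0,0],[0,0,0,0],[0,0,0,0],[0,0,0,0],[0,0,0,0],[0,0,0,0],[0,0,0,0]]' 1 50
python3 -m pendant '[[0,0,-0.15,0],[0,0,-0.4,0],[0,0,-0.6,0],[0,0,-0.95,0],[0,0,-0.95,0],[0,0,-0.95,0]]'
```

```text
t: 16.78
position: [563.1, 5.1, 98.5]
eef_rot: [-0.0, 1.0, -0.031, 0.002]
ft_force: [-2.8, 0.5, 9.2]
finger_gap: 0.68
finger_force: 51.7
t: 17.28
position: [564.1, 4.9, 243.7]
eef_rot: [-0.0, 1.0, -0.031, 0.005]
ft_force: [-0.6, 0.4, -1.8]
finger_gap: 0.683
finger_force: 54.3
```

```bash
python3 -m pendant '[[0,-0.2,0,0],[0,-0.45,0,0],[0,-0.7,0,0],[0.014,-0.917,0,0],[0.014,-0.917,0,0]]' >/dev/null
python3 -m pendant '[[0,-0.2,0,0],[0,-0.45,0,0],[0,-0.7,0,0],[0.014,-0.917,0,0],[0.014,-0.917,0,0],[0.014,-0.917,0,0],[0.014,-0.917,0,0]]'
python3 - <<'E'
from h import *
d=vision.get_image("wrist"); cv2.imwrite("pics/w7.png",d["img"][:,:,::-1])
s,R=tool();print(s["position"],R[:,0])
g=cv2.cvtColor(d["img"],cv2.COLOR_RGB2GRAY).astype(int)
def dips(a,th=40):
    i=np.where(a<np.median(a)-th)[0]; return [ (int(s[0]),int(s[-1])) for s in np.split(i,np.where(np.diff(i)>2)[0]+1) if len(s)]
for r in (125,140,155): 
    print(r,[(a+150,b+150,plane(d,a+150-.5,r,14)[:2].round(1),plane(d,b+150.5,r,14)[:2].round(1)) for a,b in dips(g[r,150:340])])
for c in(220,280): print("col",c,[(a,b,plane(d,c,(a+b)/2,14)[:2].round(1)) for a,b in dips(g[:150,c])])
E
```

```text
t: 18.28
position: [582.6, 278.0, 237.5]
eef_rot: [0.001, 1.0, -0.031, -0.001]
ft_force: [1.2, -0.5, -1.9]
finger_gap: 0.682
finger_force: 54.4
[582.95281922 277.16952972 237.69256613] [ 0.998013   -0.06300004 -0.00102046]
125 [(194, 199, array([628.1, 325.9]), array([627.7, 320.8])), (303, 308, array([622.3, 234. ]), array([622. , 228.9]))]
140 [(195, 200, array([615.3, 326.5]), array([615. , 321.4])), (302, 307, array([609.6, 235.1]), array([609.3, 230. ]))]
155 [(196, 201, array([602.2, 327.2]), array([601.9, 322. ])), (302, 307, array([596.4, 235.3]), array([596.1, 230.1]))]
col 220 [(115, 149, array([620.7, 304.1]))]
col 280 [(115, 120, array([629.7, 252.7]))]
```

```bash
python3 -m pendant '[[0.01,-0.015,0.1,0],[0.01,-0.015,0.35,0],[0.01,-0.015,0.6,0],[0.01,-0.015,0.8,0],[0.01,-0.015,0.83,0],[0.01,-0.015,0.85,0],[0.01,-0.015,0.87,0],[0.01,-0.015,0.88,0],[0.01,-0.015,0.89,0],[0.01,-0.015,0.89,0],[0.01,-0.015,0.89,0]]'
python3 -m pendant '[[0,0,0.007,0],[0,0,0.014,0],[0,0,0.014,0]]'
```

```text
t: 19.25
position: [585.1, 281.5, 106.3]
eef_rot: [-0.0, 1.0, -0.031, 0.001]
ft_force: [-0.2, 0.6, -0.6]
finger_gap: 0.68
finger_force: 54.4
t: 19.5
position: [584.6, 281.3, 103.0]
eef_rot: [0.0, 1.0, -0.031, 0.0]
ft_force: [-0.4, -0.3, -0.9]
finger_gap: 0.677
finger_force: 54.4
```

```bash
python3 -m pendant '[[0,0,0.007,0],[0,0,0.014,0],[0,0,0.014,0]]'
```

```text
t: 19.75
position: [584.6, 281.4, 102.5]
eef_rot: [0.0, 1.0, -0.031, 0.0]
ft_force: [-4.3, -2.8, 11.5]
finger_gap: 0.684
finger_force: 55.8
```

```bash
python3 -m pendant '[[0,0,0,0],[0,0,0,0],[0,0,0,0],[0,0,0,0],[0,0,0,0],[0,0,0,0]]' -1
python3 -m pendant '[[0,0,-0.2,0],[0,0,-0.5,0],[0,0,-0.85,0],[0,0,-0.85,0],[0,0,-0.85,0]]' >/dev/null
python3 -m pendant '[[-0.19,0.48,0,0],[-0.37,0.963,0,0],[-0.37,0.963,0,0],[-0.37,0.963,0,0],[-0.37,0.963,0,0]]' >/dev/null
python3 -m pendant '[[-0.19,0.48,0,0],[-0.37,0.963,0,0],[-0.37,0.963,0,0],[-0.37,0.963,0,0],[-0.37,0.963,0,0],[-0.37,0.963,0,0]]'
python3 - <<'E'
from h import *
d=vision.get_image("wrist"); a=d["img"]; t=vision.get_image("top")
b=rectify(t,14,488.7,283.8,-0.05,384*.5,384,1.5) if 0 else cv2.resize(t["img"][190:340,120:240],None,fx=2.56,fy=2.56,interpolation=cv2.INTER_CUBIC)
h=np.hstack([a,b[:384]]); print(h.shape); h=cv2.resize(h,(800,int(h.shape[0]*800/h.shape[1])))
cv2.imwrite("pics/w8.png",h[:,:,::-1])
s,R=tool();print(s["position"],R[:,0],h.shape)
E
```

```text
t: 20.25
position: [584.6, 281.3, 100.8]
eef_rot: [0.0, 1.0, -0.031, -0.0]
ft_force: [-0.4, 0.3, 0.6]
finger_gap: 0.999
finger_force: 0.0
t: 21.58
position: [455.3, -1.8, 227.8]
eef_rot: [0.0, 0.999, -0.033, -0.001]
ft_force: [-0.6, -0.0, -0.1]
finger_gap: 1.003
finger_force: 0.0
(384, 819, 3)
[456.51185836   0.74238991 228.20659727] [ 9.98167049e-01 -6.05189347e-02  3.16788611e-05] (375, 800, 3)
```

View pics/w8.png

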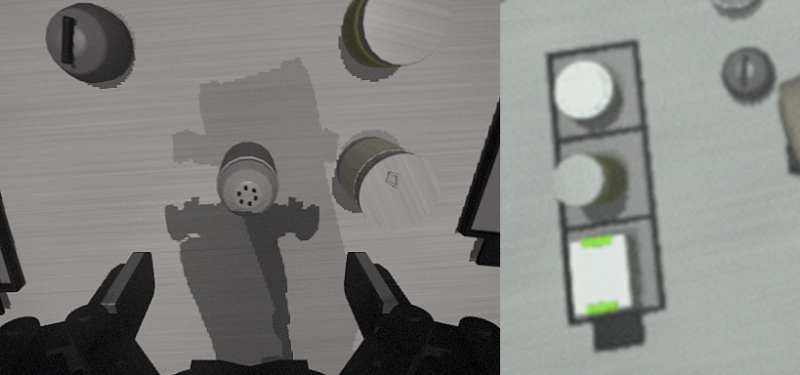

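Wrist view: shaker holes at (247,194) of the scaled picture, with the tin to the right. The top crop shows the pail, tall jar and tub standing in the long tray. I check their centres numerically.

```bash
python3 - <<'E'
from h import *
d=vision.get_image("top")
A=np.array([394.6,288]);c,s_=np.cos(-.05),np.sin(-.05); C=np.array([489,283.3])
for n,u,v,z in(("pail",153.2,226,52),("tall",151.2,262,96),("tub",160,300,54)):
    p=plane(d,u,v,z)[:2]; q=p-C; print(n,p.round(1),"in tray",round(q@[c,s_],1),round(q@[-s_,c],1))
w=vision.get_image("wrist"); k=819/800
print("shaker",plane(w,247*k,194*k,75).round(1), plane(w,(218+278)/2*k,185*k,56).round(1)); s,R=tool(); print(s["position"])
# short tray from top
E
```

```text
pail [577.3 282.5] in tray 88.2 3.6
tall [484.7 286.1] in tray -4.5 2.6
tub [390.9 289.6] in tray -98.3 1.4
shaker [458.9   1.8  75. ] [459.2   1.1  56. ]
[456.66064324   1.26270474 228.26875729]
```

```bash
python3 -m pendant '[[0.01,0,0.1,0],[0.01,0,0.35,0],[0.01,0,0.6,0],[0.01,0,0.88,0],[0.01,0,0.88,0],[0.01,0,0.88,0],[0.01,0,0.88,0]]' >/dev/null
python3 -m pendant '[[0,0,0,0],[0,0,0,0],[0,0,0,0],[0,0,0,0],[0,0,0,0],[0,0,0,0],[0,0,0,0],[0,0,0,0],[0,0,0,0],[0,0,0,0]]' 1 45
python3 -m pendant '[[0,0,-0.15,0],[0,0,-0.4,0],[0,0,-0.6,0],[0,0,-0.95,0],[0,0,-0.95,0],[0,0,-0.95,0]]'
```

```text
t: 23.2
position: [458.8, -0.4, 98.6]
eef_rot: [-0.0, 1.0, -0.031, 0.002]
ft_force: [-2.1, 0.4, 12.9]
finger_gap: 0.551
finger_force: 44.2
t: 23.7
position: [459.5, -0.3, 243.4]
eef_rot: [-0.0, 1.0, -0.031, 0.004]
ft_force: [0.9, 0.6, -1.4]
finger_gap: 0.547
finger_force: 47.2
```

```bash
python3 -m pendant '[[0,0.2,0,0],[0,0.45,0,0],[-0.05,0.7,0,0],[-0.09,0.86,0,0],[-0.09,0.86,0,0]]' >/dev/null
python3 -m pendant '[[0,0.2,0,0.03],[0,0.45,0,0.076],[-0.05,0.7,0,0.076],[-0.09,0.86,0,0.076],[-0.09,0.86,0,0.076],[-0.09,0.86,0,0.076],[-0.09,0.86,0,0.076]]'
python3 - <<'E'
from h import *
d=vision.get_image("wrist"); cv2.imwrite("pics/w9.png",d["img"][:,:,::-1])
s,R=tool();print(s["position"],R[:,0])
g=cv2.cvtColor(d["img"],cv2.COLOR_RGB2GRAY).astype(int)
def dips(a,th=40):
    i=np.where(a<np.median(a)-th)[0]; return [ (int(s[0]),int(s[-1])) for s in np.split(i,np.where(np.diff(i)>2)[0]+1) if len(s)]
for r in (50,80,110,140): 
    print(r,[(a+150,b+150,plane(d,a+149.5,r,14)[:2].round(1),plane(d,b+150.5,r,14)[:2].round(1)) for a,b in dips(g[r,150:360])])
for c in(220,280): print("col",c,[(a,b,plane(d,c,(a+b)/2,14)[:2].round(1)) for a,b in dips(g[:160,c])])
E
```

```text
t: 24.7
position: [414.7, -255.0, 238.4]
eef_rot: [-0.0, 0.996, -0.09, -0.0]
ft_force: [0.4, 0.5, -1.0]
finger_gap: 0.545
finger_force: 47.2
[ 415.01805015 -254.64281492  238.51844712] [ 9.84052354e-01 -1.77877493e-01 -7.50008701e-04]
50 [(198, 204, array([ 522.9, -229. ]), array([ 521.9, -234.4])), (314, 320, array([ 506.4, -319.7]), array([ 505.4, -325.2]))]
80 [(199, 205, array([ 500.5, -224.5]), array([ 499.4, -230.1])), (312, 318, array([ 484. , -315.1]), array([ 482.9, -320.8]))]
110 [(201, 206, array([ 476.8, -220.7]), array([ 475.9, -225.6])), (310, 317, array([ 460.4, -310.4]), array([ 459.2, -316.9]))]
140 [(203, 207, array([ 451.8, -216.6]), array([ 451. , -220.8])), (309, 315, array([ 435.5, -306.2]), array([ 434.4, -312.1]))]
col 220 [(112, 117, array([ 470.2, -236. ]))]
col 280 [(111, 117, array([ 461.5, -285.5]))]
```

View pics/w9.png

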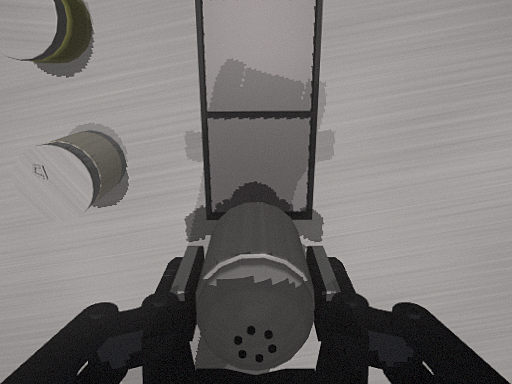

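Wrist view: the shaker is held upright at (255,285). The short tray walls are at x≈203 and x≈314, and the divider is at row 114.

```bash
python3 -m pendant '[[0.025,0.02,0.1,0],[0.025,0.02,0.35,0],[0.025,0.02,0.6,0],[0.025,0.02,0.8,0],[0.025,0.02,0.83,0],[0.025,0.02,0.85,0],[0.025,0.02,0.87,0],[0.025,0.02,0.88,0],[0.025,0.02,0.89,0],[0.025,0.02,0.89,0],[0.025,0.02,0.89,0]]'
python3 -m pendant '[[0,0,0.007,0],[0,0,0.014,0],[0,0,0.014,0]]'
```

```text
t: 25.67
position: [418.5, -260.1, 106.4]
eef_rot: [0.0, 0.996, -0.09, 0.001]
ft_force: [-0.0, -0.3, -2.1]
finger_gap: 0.55
finger_force: 47.2
t: 25.92
position: [417.9, -259.8, 103.4]
eef_rot: [0.0, 0.996, -0.09, 0.0]
ft_force: [0.0, -0.4, -0.6]
finger_gap: 0.547
finger_force: 47.2
```

```bash
python3 -m pendant '[[0,0,0.007,0],[0,0,0.014,0],[0,0,0.014,0]]'
python3 -m pendant '[[0,0,0,0],[0,0,0,0],[0,0,0,0],[0,0,0,0],[0,0,0,0],[0,0,0,0]]' -1
python3 -m pendant '[[0,0,-0.2,0],[0,0,-0.5,0],[0,0,-0.85,0],[0,0,-0.85,0],[0,0,-0.85,0]]' >/dev/null
python3 -m pendant '[[0.2,-0.28,0,0],[0.4,-0.567,0,0],[0.4,-0.567,0,0],[0.4,-0.567,0,0]]' >/dev/null
python3 -m pendant '[[0.2,-0.28,0,0],[0.4,-0.567,0.1,0],[0.4,-0.567,0.2,0],[0.4,-0.567,0.2,0],[0.4,-0.567,0.2,0],[0.4,-0.567,0.2,0]]'
python3 - <<'E'
from h import *
d=vision.get_image("wrist"); cv2.imwrite("pics/w10.png",d["img"][:,:,::-1])
s,R=tool();print(s["position"],R[:,0])
E
```

```text
t: 26.17
position: [417.9, -259.9, 102.6]
eef_rot: [-0.0, 0.996, -0.09, -0.0]
ft_force: [-6.3, 3.5, 19.4]
finger_gap: 0.551
finger_force: 49.5
t: 26.67
position: [417.9, -259.8, 101.1]
eef_rot: [-0.0, 0.996, -0.09, -0.0]
ft_force: [-0.1, 0.0, 0.1]
finger_gap: 1.0
finger_force: 0.0
t: 27.92
position: [565.4, -115.3, 197.8]
eef_rot: [0.0, 0.996, -0.091, -0.001]
ft_force: [-0.3, -0.5, 1.6]
finger_gap: 1.001
finger_force: 0.0
[ 565.5404231  -115.77785433  198.44851735] [ 0.98331378 -0.18191425 -0.00110175]
```

View pics/w10.png

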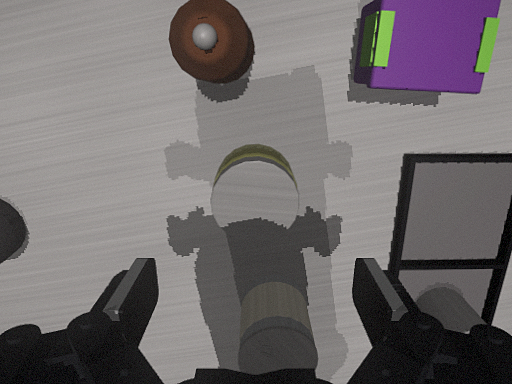

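Wrist view: squat jar lid centred at about (255,201), mill (210,42) clear, tin below, purple tub to the right left alone.

```bash
python3 - <<'E'
from h import *
d=vision.get_image("wrist"); s,R=tool()
for u,v in((255,201),(210,201),(300,201),(255,160)): print(plane(d,u,v,52).round(1))
p=plane(d,255,201,52); print((R.T@(np.array([p[0],p[1],98])-s["position"])/150).round(3))
E
```

```text
[ 568.2 -117.1   52. ]
[573.7 -87.5  52. ]
[ 562.7 -146.8   52. ]
[ 595.8 -122.3   52. ]
[0.018 0.004 0.672]
```

```bash
python3 -m pendant '[[0.015,0,0.1,0],[0.015,0,0.35,0],[0.015,0,0.6,0],[0.015,0,0.685,0],[0.015,0,0.685,0],[0.015,0,0.685,0],[0.015,0,0.685,0]]' >/dev/null
python3 -m pendant '[[0,0,0,0],[0,0,0,0],[0,0,0,0],[0,0,0,0],[0,0,0,0],[0,0,0,0],[0,0,0,0],[0,0,0,0],[0,0,0,0],[0,0,0,0]]' 1 60
python3 -m pendant '[[0,0,-0.15,0],[0,0,-0.4,0],[0,0,-0.6,0],[0,0,-0.95,0],[0,0,-0.95,0],[0,0,-0.95,0]]'
```

```text
t: 29.43
position: [569.9, -114.8, 98.3]
eef_rot: [0.0, 0.996, -0.09, 0.001]
ft_force: [-2.5, 0.3, 10.7]
finger_gap: 0.683
finger_force: 62.8
t: 29.93
position: [570.9, -114.8, 243.2]
eef_rot: [0.0, 0.996, -0.09, 0.004]
ft_force: [0.9, -0.5, -1.2]
finger_gap: 0.684
finger_force: 66.1
```

```bash
python3 -m pendant '[[0,0.2,0,0],[-0.05,0.4,0,0],[-0.1,0.563,0,0],[-0.1,0.563,0,0]]' >/dev/null
python3 -m pendant '[[0,0.2,0,0],[-0.05,0.4,0,0],[-0.1,0.563,0,0],[-0.1,0.563,0,0],[-0.1,0.563,0,0],[-0.1,0.563,0,0]]'
python3 - <<'E'
from h import *
d=vision.get_image("wrist"); cv2.imwrite("pics/w11.png",d["img"][:,:,::-1])
s,R=tool();print(s["position"],R[:,0])
g=cv2.cvtColor(d["img"],cv2.COLOR_RGB2GRAY).astype(int)
def dips(a,th=40):
    i=np.where(a<np.median(a)-th)[0]; return [ (int(s[0]),int(s[-1])) for s in np.split(i,np.where(np.diff(i)>2)[0]+1) if len(s)]
for r in (130,150): 
    print(r,[(a+150,b+150,plane(d,a+149.5,r,14)[:2].round(1),plane(d,b+150.5,r,14)[:2].round(1)) for a,b in dips(g[r,150:360])])
for c in(220,280): print("col",c,[(a,b,plane(d,c,(a+b)/2,14)[:2].round(1)) for a,b in dips(g[:160,c])])
E
```

```text
t: 30.77
position: [508.6, -274.3, 237.3]
eef_rot: [-0.001, 0.996, -0.09, -0.001]
ft_force: [0.1, -0.4, -1.8]
finger_gap: 0.684
finger_force: 66.0
[ 509.11804734 -273.73971872  237.5656514 ] [ 0.98397922 -0.17827876 -0.00125528]
130 [(199, 204, array([ 554.7, -234.6]), array([ 553.8, -239.6])), (306, 313, array([ 538.4, -323.8]), array([ 537.2, -330.5]))]
150 [(200, 205, array([ 537.8, -231.5]), array([ 536.8, -236.6])), (307, 312, array([ 521.1, -322.4]), array([ 520.2, -327.5]))]
col 220 [(0, 29, array([ 638.4, -271.2])), (32, 45, array([ 621.6, -267.6])), (114, 119, array([ 562.5, -254.9]))]
col 280 [(113, 120, array([ 553.4, -304.3])), (145, 147, array([ 528.7, -300.4])), (152, 159, array([ 520.4, -299.1]))]
```

```bash
python3 -m pendant '[[0.02,0.005,0.1,0],[0.02,0.005,0.35,0],[0.02,0.005,0.6,0],[0.02,0.005,0.8,0],[0.02,0.005,0.83,0],[0.02,0.005,0.85,0],[0.02,0.005,0.87,0],[0.02,0.005,0.88,0],[0.02,0.005,0.885,0],[0.02,0.005,0.885,0],[0.02,0.005,0.885,0]]'
python3 -m pendant '[[0,0,0.007,0],[0,0,0.014,0],[0,0,0.014,0]]'
```

```text
t: 31.73
position: [512.3, -276.8, 106.9]
eef_rot: [0.0, 0.996, -0.09, 0.001]
ft_force: [-0.1, 0.2, -1.1]
finger_gap: 0.685
finger_force: 65.9
t: 31.98
position: [511.7, -276.6, 103.7]
eef_rot: [-0.0, 0.996, -0.09, 0.0]
ft_force: [0.6, -0.3, -2.5]
finger_gap: 0.683
finger_force: 65.9
```

```bash
python3 -m pendant '[[0,0,0.005,0],[0,0,0.01,0],[0,0,0.01,0]]'
```

```text
t: 32.23
position: [511.7, -276.6, 102.4]
eef_rot: [-0.0, 0.996, -0.09, -0.0]
ft_force: [-2.3, -0.4, 1.1]
finger_gap: 0.691
finger_force: 66.6
```

```bash
python3 -m pendant '[[0,0,0,0],[0,0,0,0],[0,0,0,0],[0,0,0,0],[0,0,0,0],[0,0,0,0]]' -1
python3 -m pendant '[[0,0,-0.2,0],[0,0,-0.5,0],[0,0,-0.9,0],[0,0,-0.9,0],[0,0,-0.9,0]]' >/dev/null
python3 -m pendant '[[0,0.5,-0.3,0],[0,0.95,-0.3,0],[0,0.95,-0.3,0],[0,0.95,-0.3,0],[0,0.95,-0.3,0]]' >/dev/null
python3 -m pendant '[[0,0.4,0,0],[0,0.8,0,0],[0,0.8,0,0],[0,0.8,0,0],[0,0.8,0,0],[0,0.8,0,0]]'
python3 - <<'E'
from h import *
d=vision.get_image("top"); cv2.imwrite("pics/t9.png",cv2.resize(d["img"][130:340,120:410],None,fx=2.7,fy=2.7,interpolation=cv2.INTER_CUBIC)[:,:,::-1])
E
```

```text
t: 32.73
position: [511.7, -276.5, 102.1]
eef_rot: [0.0, 0.996, -0.09, 0.0]
ft_force: [-0.6, -1.0, 0.2]
finger_gap: 1.002
finger_force: 0.0
t: 34.07
position: [464.8, -533.7, 280.9]
eef_rot: [-0.001, 0.996, -0.09, -0.0]
ft_force: [-0.1, -0.5, -0.1]
finger_gap: 0.997
finger_force: 0.0
```

View pics/t9.png

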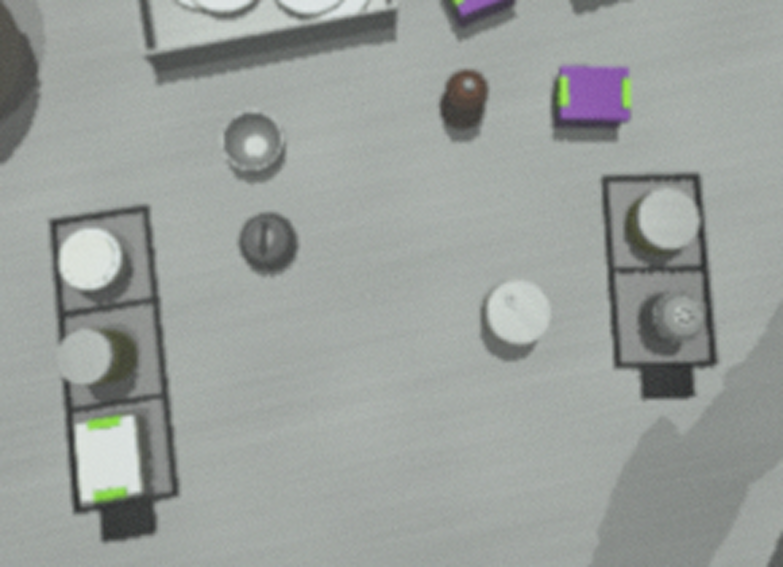

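The picture shows all five things upright in their compartments; squat jar lid at (668,219), shaker holes at (682,316), with mill and tin where they stood. One quick numeric check of the short tray, then hand in.

```bash
python3 - <<'E'
from h import *
d=vision.get_image("top"); C=np.array([464.5,-268.2]);a=np.radians(-10.2);c,s=np.cos(a),np.sin(a); ok=True
for n,u,v,z,x0 in(("squat",668,219,56,47),("shaker",682,316,79,-47)):
    q=plane(d,120+u/2.7,130+v/2.7,z)[:2]-C; t=np.array([q@[c,s],q@[-s,c]]); print(n,t.round(1)); ok&=abs(t[0]-x0)<12 and abs(t[1])<12
print(manip.read_state()["t"], manip.close_job() if ok else "check")
E
```

```text
squat [40.5  1.8]
shaker [-52.9   3.3]
the job is handed in; nothing more can be done
34.1667 None
```

Both kits are made up and the job is handed in at about 34 s: all five things measured within about 7 mm of their compartment centres, with the mill and tin untouched; the verdict was not shown.

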